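# Close the weight tub by taking out the stamp that stands above its rim

### The job

The lid of the round green tub does not go on because the wooden hand stamp was put in with the brass weights and sticks up above the rim. Take the stamp out and stand it upright on the middle of the blue ink pad, then set the green lid on the tub so that it is fully seated and flat on the rim.

Things in the scene. Friction and masses are not known exactly. Their poses are not given: they have to be found in the camera images.
- tub: Round open tub, green with white rolled rim, 150 mm outside and 142 mm inside diameter, 48 mm high, wall and floor 4 mm; stands loose, 0.8 kg. Origin: centre of its underside; z up. Holds the stamp and two brass weights (30 and 24 mm high). The lid's plug hangs 9 mm into the mouth: it seats only if nothing inside reaches more than 39 mm above the tub's origin.
- lid: Round lid lying plug down on the table, 0.18 kg: white tapered plug (9 mm deep, 116 mm wide below, 132 above), green disc 160 mm wide, 5 mm thick, and on its middle an upright black knob, 26 mm diameter, from 14 to 50 mm above the origin (grip at about 38). Origin: centre of the plug's underside; z up along the knob. Seated, its origin is 39 mm above the tub's.
- stamp: Wooden hand stamp, 0.04 kg, upright in the tub: foot 22 x 44 mm, its long side 25 degrees round (to the left) from the y axis, 22 mm high, and on its middle a turned round handle up to 24 mm wide, its top 74 mm above the underside. Origin: centre of its underside; z up along the handle. Grip the handle about 64 mm above the origin, where fingertips clear the tub's rim.
- ink_pad: Closed blue ink pad lying flat, fixed to the table, 72 x 98 mm (x, y) and 16 mm high. Origin: centre of its underside; z up. The stamp belongs upright on its flat top.
Mind the look-alikes: they are no part of the job. Of the things that look like the stamp, the larger one is meant.

How it is judged:
At the end, for the whole second after the job is handed in: Stamp upright (10 degrees) on the ink pad, centred within 20 mm. Lid seated on the tub: centred within 12 mm, origin 34 to 42 mm above the tub's, parallel to the rim within 2.5 degrees, level within 4; tub standing on the table (origin below 10 mm); lid and stamp at rest (horizontal distance between stamp and ink_pad below 0.02 m and z of stamp in the frame of ink_pad between 0.008 and 0.022 m and angle between stamp's own z axis and vertical below 0.17 rad and horizontal distance between lid and tub below 0.012 m and z of lid in the frame of tub between 0.034 and 0.042 m and angle between the z axis of lid and the z axis of tub, either way round below 0.045 rad and angle between lid's own z axis and vertical below 0.07 rad and height (world z) of tub below 0.01 m and linear speed of each of lid, stamp below 0.02 m/s); the robot touches nothing.
It also fails if it takes over 67 s, if anything falls off the work surface, if the arm or the gripper's body presses on something with over 40 N, if the wrist force passes 120 N, or if a joint passes its speed limit or range.

### The arm

A 6-joint arm with a two-finger parallel gripper is mounted at the origin on the work surface; the furniture and walls round the work are solid. World frame = base frame: x ahead of the robot, y to its left, z up, the work surface at z = 0. Lengths are in m, angles in rad, forces in N, time in s.
With the tool pointing down it reaches from about 0.225 to 0.875 m from the base axis. Payload 3.4 kg.
Tool frame: the origin (TCP) lies at the very end of the fingers, on their centre line; the grasp point (between the pads) lies 19 mm behind it (grip_depth is the distance from the TCP to the grasp point, in m); x points along the fingers, z is the direction in which the jaws open and shut, and the axes are right-handed (so a half turn about x gives the same grasp; the last joint's range is limited). The gripper opens to 85 mm and grips with 20 to 120 N. Pads are 22 mm wide; open, the fingers measure 114 mm over their backs; the gripper's body (76 mm by 85 mm) begins 54 mm behind the grasp point. The pads swing forward as they close: fully open they stand 13 mm farther back than shut.
Start: joints at [1.125, 0.276, 1.505, -0, 1.361, -0.121], TCP at [0.184, 0.545, 0.208] pointing down, gripper open.
Joint ranges: [-2.89, 2.89], [-0.75, 2.08], [0.22, 2.7], [-1.18, 4.32], [0.11, 2.71], [-2.7, 2.7]. Speed limits (rad/s): [2.57, 2.57, 3.14, 3.14, 3.14, 3.14].

### API

Orientations are given as a unit quaternion [w, x, y, z].
In Python, from rig import get_state, get_image, sign_off, grip_depth gives the robot as it stands. The module is installed in compiled form; this text tells all that it offers.
- The arm moves only by the tool arm_command, never from a script. Its argument "series" is a list of rows, each an object with "dp": the shift along the tool's x, y, z scaled (see below), a list of three; "angular": the turn, a rotation vector about the tool's x, y, z scaled (see below), a list of three; "gripper": the finger opening in mm, from 0 to 85.4. A call has exactly 8 rows; each row shifts and turns the pose as measured when the row begins, along the tool's axes as they then stand; what a row does not reach is not made up. The controller multiplies each number of a shift by 0.12 m and each number of a turn by 90 degrees. A row lasts 1/8 s, in which the tool goes at most 62.5 mm and 10.7 degrees, less where a joint would pass 70% of its speed; a pose out of reach is approached as far as the arm can. A call with a number of a shift or a turn outside -1 to 1 is refused whole. A call with a gripper value outside its range is refused whole. The fingers move at their own pace and stop on an object; "grip_force" is the grip in N (left out, the last holds). Time passes only in rows, so rows that do not move let the fingers close, or fill a call up. It gives the time, the measured TCP pose, the force and the opening at its end, in the units of the state.
- get_state(): the state, without advancing time (a new reading comes with each control period).
- get_image(name): name is "scene" or "top" or "wrist"; returns a dict with "image" (420x560x3 uint8, blue, green, red), "depth" (420x560 float32, m along the optical axis (not along the pixel's ray), 0 where there is no reading), "mtx" (3x3 intrinsics, pixels), "view" (4x4, takes a point from world to camera coordinates); the wrist camera has in their place "mount" (4x4, takes a point from camera to tool coordinates, whose origin is the TCP and whose axes are the tool frame's). Camera axes: x right, y up, looking along -z (the intrinsics and any distortion apply to the point x, -y, -z); pixel columns grow to the right and rows downward; lengths in m; the calibration is good to about 2 mm. A picture is of the moment at which its call begins: read the wrist's pose just before it.
- sign_off(): hands the job in, once; it reports no verdict.
The state is a dict: "clock": time; "qpos": joint angles; "qd": joint speeds; "effort": joint torques, N m; "position": TCP position; "ee_rot": TCP orientation; "contact_force": force on the tool from outside, world axes, zero at the start; "moment": the same for the moment, N m; "width": finger opening in m.
Only numpy, scipy, OpenCV 4.12 (cv2) and the standard library are available. Lean on these libraries where they do the work, as an engineer would, in place of code of your own. Each camera call takes 0.05 s, during which the arm holds its last target. There are 200 camera calls.

## Working session

There is one attempt and no reset: what is moved stays moved. The work goes in short steps, Python scripts to look and compute and a tool call to move; the robot and the scene stay as the last step left them, time stands still between calls to the robot, and variables do not carry over. Pictures are saved under pics/ and viewed, about 8 in all and at most 12, crops included, and the job is handed in when it is done.

Besides the shell and the picture viewer there is one more tool, called after "Emit:" as a command line: name --argument value ..., lists and objects as JSON in quotes. arm_command: Moves the arm, as the interface text tells. Its arguments: {"type":"object","properties":{"series":{"type":"array","items":{"type":"object","properties":{"dp":{"type":"array","items":{"type":"number"}},"angular":{"type":"array","items":{"type":"number"}},"gripper":{"type":"number"}}}},"grip_force":{"type":"number"}},"required":["series"]}

```bash
mkdir -p pics; cat > h.py <<'E'
import numpy as np, cv2
from rig import get_state, get_image, sign_off, grip_depth
from scipy.spatial.transform import Rotation as R
def cloud(d, T):  # T camera->world
    h,w=d['depth'].shape; v,u=np.mgrid[:h,:w]; z=d['depth']; K=d['mtx']
    p=np.stack([(u-K[0,2])/K[0,0]*z, -(v-K[1,2])/K[1,1]*z, -z],-1)
    P=p@T[:3,:3].T+T[:3,3]; P[z<=0]=np.nan
    return P
def pose():
    s=get_state(); w,x,y,z=s['ee_rot']; T=np.eye(4)
    T[:3,:3]=R.from_quat([x,y,z,w]).as_matrix(); T[:3,3]=s['position']; return T
def look(name):
    T=pose() if name=='wrist' else None
    d=get_image(name)
    T=T@d['mount'] if name=='wrist' else np.linalg.inv(d['view'])
    return d['image'],cloud(d,T)
E
python3 - <<'E'
from h import *
print(get_state(), grip_depth)
for n in('top','scene'):
    d=get_image(n); print(n,d.keys(),np.linalg.inv(d['view']).round(3).tolist(),d['mtx'].tolist())
    T=np.linalg.inv(d['view']); np.savez(n,i=d['image'],P=cloud(d,T)); cv2.imwrite(f'pics/{n}.png',d['image'])
E
```

```text
{'clock': 0.0, 'qpos': array([ 1.12495575e+00,  2.76603090e-01,  1.50611579e+00, -1.70619075e-05,
        1.36068673e+00, -1.20965817e-01]), 'qd': array([ 0.00074288, -0.00139483, -0.00138836,  0.00075403,  0.00197353,
        0.00082035]), 'effort': array([ 7.52911765e-04, -4.16775191e+01, -2.45804465e+01, -8.21192816e-05,
        1.09173870e-02, -3.20277692e-06]), 'position': array([0.18328529, 0.54441898, 0.20754203]), 'ee_rot': array([ 0.57371998, -0.41287048,  0.57483809,  0.41224329]), 'contact_force': array([ 0.21922628, -0.08189549, -0.2934187 ]), 'moment': array([-0.03802457,  0.04435217,  0.02095676]), 'width': 0.08536864464921923} 0.0187
top dict_keys(['image', 'depth', 'mtx', 'view']) [[-0.021, 0.985, -0.17, 0.385], [-1.0, -0.021, 0.004, 0.017], [0.0, 0.17, 0.985, 1.024], [0.0, 0.0, 0.0, 1.0]] [[447.2009992874528, 0.0, 281.458316653821], [0.0, 447.2009992874528, 210.63730525674677], [0.0, 0.0, 1.0]]
scene dict_keys(['image', 'depth', 'mtx', 'view']) [[0.327, 0.616, -0.717, -0.088], [-0.945, 0.216, -0.246, -0.181], [0.004, 0.758, 0.652, 0.61], [0.0, 0.0, 0.0, 1.0]] [[416.4616545839181, 0.0, 283.71246234199305], [0.0, 416.4616545839181, 210.75674269617022], [0.0, 0.0, 1.0]]
```

View pics/top.png

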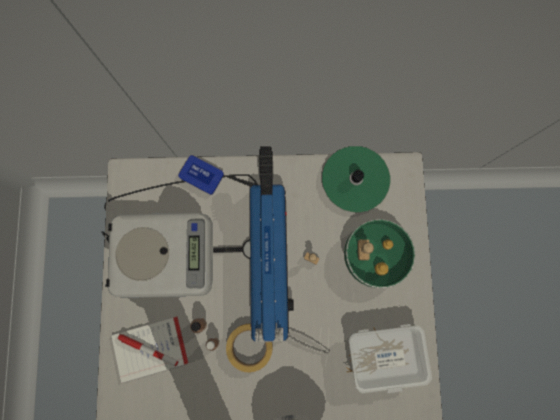

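View pics/scene.png

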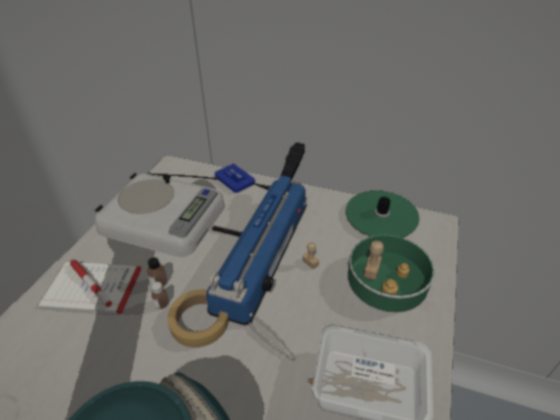

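The top view shows the tub at (380,253) with a stamp at (366,248) and two brass weights at (388,244) and (382,268). The lid is at (356,179) with its knob at (357,176), and the ink pad is at (201,175). There are two stamp-like things. The one in the tub at (366,248) is larger and sticks up above the rim, so it fits the description. The one at (311,257) on the table is smaller and is a look-alike. I'll measure and make an enlarged crop.

```bash
python3 - <<'E'
from h import *
t=np.load('top.npz'); s=np.load('scene.npz')
im,P=t['i'],t['P']
a=cv2.resize(im[130:310,290:430],None,fx=4,fy=4,interpolation=cv2.INTER_CUBIC)[:600]
b=cv2.resize(im[145:205,170:235],None,fx=4,fy=4,interpolation=cv2.INTER_CUBIC)
c=np.zeros((600,800,3),np.uint8); c[:600,:560]=a[:600]; b=b[:,:240]; c[:240,560:560+b.shape[1]]=b
cv2.imwrite('pics/crop.png',np.clip(c*1.8,0,255).astype(np.uint8))
for n,(u,v) in dict(table=(340,310),sealer=(267,250),sealerhandle=(265,165),scale=(140,250),stamp=(368,247),stamp2=(307,255),lid=(340,190),knob=(357,175),pad=(201,175),tubfloor=(375,258)).items(): print(n,P[v,u].round(3))
# clusters from both cameras
Q=np.vstack([t['P'].reshape(-1,3),s['P'].reshape(-1,3)]); C=np.vstack([t['i'].reshape(-1,3),s['i'].reshape(-1,3)]).astype(int)
ok=~np.isnan(Q[:,0]); Q=Q[ok];C=C[ok]
def near(c,r): return np.hypot(Q[:,0]-c[0],Q[:,1]-c[1])<r
def circ(m):
    q=Q[m]; A=np.c_[q[:,:2],np.ones(len(q))]; x=np.linalg.lstsq(A,(q[:,:2]**2).sum(1),rcond=None)[0]
    return x[0]/2,x[1]/2,np.sqrt(x[2]+(x[0]**2+x[1]**2)/4),len(q)
c0=P[253,380]; print('tub px',c0)
for k in range(3):
    for name,M in (('both',Q),):
        rr=np.hypot(Q[:,0]-c0[0],Q[:,1]-c0[1]); m=(rr>.06)&(rr<.085)&(Q[:,2]>.043)&(Q[:,2]<.056); x=circ(m); c0=x
print('tub rim',x)
l0=P[190,345]; l0=[l0[0]+.02,l0[1]-.02]
m=near(l0,.11)&(Q[:,2]>.009)&(Q[:,2]<.018)&(C[:,1]>C[:,2]+15)
(cx,cy),rad=cv2.minEnclosingCircle(Q[m][:,:2].astype(np.float32)); print('lid',cx,cy,rad,Q[m].mean(0),m.sum())
m=near(l0,.1)&(Q[:,2]>.025)&(Q[:,2]<.06); print('knob',Q[m].mean(0),m.sum(),Q[m].min(0),Q[m].max(0))
m=near(c0,.06)&(Q[:,2]>.052); print('stamp',Q[m].mean(0),m.sum(),Q[m].min(0),Q[m].max(0))
p0=P[175,201]; m=near(p0,.08)&(Q[:,2]>.011)&(Q[:,2]<.024)&(C[:,0]>C[:,2]+30)&(C[:,0]>C[:,1]+30)
print('pad',Q[m].mean(0),m.sum(),cv2.minAreaRect(Q[m][:,:2].astype(np.float32)))
print('zmax', np.nanmax(P[150:,:][:,110:430],axis=(0,1)))
m=(Q[:,2]>.06)&(Q[:,0]>.1)&(abs(Q[:,1]-.04)<.06);print('sealer',Q[m].min(0),Q[m].max(0))
E
```

```text
table [ 0.333 -0.113  0.   ]
sealer [0.463 0.045 0.097]
sealerhandle [0.639 0.046 0.118]
scale [0.472 0.32  0.059]
stamp [ 0.466 -0.169  0.076]
stamp2 [ 0.456 -0.042  0.017]
lid [ 0.605 -0.124  0.01 ]
knob [ 0.63  -0.158  0.05 ]
pad [0.646 0.198 0.017]
tubfloor [ 0.447 -0.197  0.003]
tub px [ 0.45836375 -0.20966284  0.00199589]
tub rim (np.float64(0.4556761048481104), np.float64(-0.19971677434138008), np.float64(0.07285501226408171), 1249)
lid 0.6175161600112915 -0.16940425336360931 0.09775339066982269 [ 0.62835015 -0.16134552  0.01411822] 5725
knob [ 0.62678413 -0.16030506  0.04389893] 304 [ 0.52700136 -0.18190242  0.02502364] [ 0.64547123 -0.14748385  0.05492286]
stamp [ 0.4632126  -0.1680753   0.07182991] 279 [ 0.45388125 -0.17998749  0.05226927] [ 0.47817467 -0.15694956  0.08069745]
pad [0.64713569 0.19831569 0.01521097] 1510 ((0.6489049196243286, 0.19910097122192383), (0.09309157729148865, 0.06162671744823456), 60.263179779052734)
zmax [0.84232446 0.60195159 0.13148883]
sealer [ 0.27582732 -0.0199842   0.0600023 ] [0.84633147 0.09996674 0.38059111]
```

View pics/crop.png

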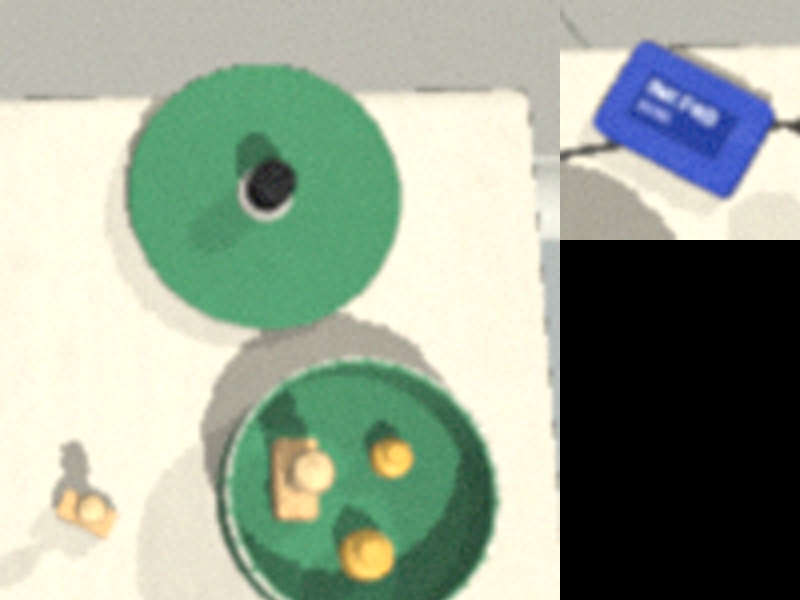

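```bash
cat >> h.py <<'E'
def plan(target, down=True, yaw=None):
    """print shift in tool axes (units of .12 m) and turn (units of 90deg) that brings TCP to target;
    yaw: wanted world angle of jaw axis (mod pi)"""
    T=pose(); A=T[:3,:3]; d=np.asarray(target)-T[:3,3]
    z=A[:,2]; y0=np.arctan2(z[1],z[0]); yy=y0 if yaw is None else y0+(yaw-y0+np.pi/2)%np.pi-np.pi/2
    G=np.c_[[0,0,-1.],np.cross([np.cos(yy),np.sin(yy),0],[0,0,-1.]),[np.cos(yy),np.sin(yy),0]]
    r=R.from_matrix(A.T@G).as_rotvec()
    print('tcp',T[:3,3].round(4),'jaw deg',np.degrees(y0).round(1),'d',d.round(4),'units',(A.T@d/.12).round(3),'turn',(r/(np.pi/2)).round(3),'A',A.round(3).tolist())
E
python3 - <<'E'
from h import *
plan([.464,-.168,.22]); 
t=np.load('top.npz');P=t['P'];m=(P[...,2]>.1);v,u=np.nonzero(m);print(len(v),u.min(),u.max(),v.min(),v.max())
for a in zip(u[::40],v[::40]):print(a,P[a[1],a[0]].round(3),end=' ')
E
```

```text
tcp [0.1833 0.5445 0.2076] jaw deg 71.4 d [ 0.2807 -0.7125  0.0124] units [-0.096 -4.112 -4.88 ] turn [-0.    -0.001 -0.   ] A [[-0.001, -0.948, 0.319], [-0.002, 0.319, 0.948], [-1.0, 0.0, -0.002]]
45109 0 559 0 320
(np.int64(0), np.int64(0)) [0.841 0.451 0.387] (np.int64(40), np.int64(0)) [0.84  0.388 0.386] (np.int64(80), np.int64(0)) [0.84  0.326 0.384] (np.int64(120), np.int64(0)) [0.841 0.264 0.38 ] (np.int64(160), np.int64(0)) [0.839 0.2   0.381] (np.int64(200), np.int64(0)) [0.839 0.137 0.379] (np.int64(240), np.int64(0)) [0.839 0.074 0.378] (np.int64(280), np.int64(0)) [0.84  0.01  0.375] (np.int64(320), np.int64(0)) [ 0.839 -0.054  0.374] (np.int64(360), np.int64(0)) [ 0.84 -0.12  0.37] (np.int64(400), np.int64(0)) [ 0.838 -0.184  0.371] (np.int64(440), np.int64(0)) [ 0.838 -0.249  0.37 ] (np.int64(480), np.int64(0)) [ 0.838 -0.315  0.367] (np.int64(520), np.int64(0)) [ 0.84  -0.382  0.363] (np.int64(1), np.int64(1)) [0.84  0.45  0.385] (np.int64(41), np.int64(1)) [0.838 0.387 0.386] (np.int64(81), np.int64(1)) [0.837 0.324 0.385] (np.int64(121), np.int64(1)) [0.84  0.263 0.
[... 28229 characters left out ...]
), np.int64(160)) [0.649 0.058 0.121] (np.int64(271), np.int64(162)) [0.647 0.033 0.112] (np.int64(270), np.int64(165)) [0.639 0.036 0.117] (np.int64(268), np.int64(168)) [0.633 0.04  0.115] (np.int64(266), np.int64(171)) [0.627 0.044 0.114] (np.int64(264), np.int64(174)) [0.62  0.049 0.114] (np.int64(264), np.int64(177)) [0.615 0.049 0.108] (np.int64(265), np.int64(180)) [0.609 0.047 0.109] (np.int64(266), np.int64(183)) [0.603 0.045 0.106] (np.int64(268), np.int64(186)) [0.596 0.041 0.106] (np.int64(263), np.int64(190)) [0.589 0.052 0.103] (np.int64(267), np.int64(214)) [0.538 0.044 0.1  ] (np.int64(164), np.int64(250)) [0.464 0.25  0.129] (np.int64(268), np.int64(260)) [0.442 0.043 0.102]
```

Emit:
arm_command --series '[{"dp": [-0.01, -0.257, -0.305], "angular": [0.056, 0, 0], "gripper": 50}, {"dp": [-0.01, -0.283, -0.281], "angular": [0.056, 0, 0], "gripper": 50}, {"dp": [-0.01, -0.307, -0.255], "angular": [0.056, 0, 0], "gripper": 50}, {"dp": [-0.01, -0.328, -0.227], "angular": [0.056, 0, 0], "gripper": 50}, {"dp": [-0.01, -0.347, -0.198], "angular": [0.056, 0, 0], "gripper": 50}, {"dp": [-0.01, -0.363, -0.166], "angular": [0.056, 0, 0], "gripper": 50}, {"dp": [-0.01, -0.376, -0.133], "angular": [0.056, 0, 0], "gripper": 50}, {"dp": [-0.01, -0.386, -0.1], "angular": [0.056, 0, 0], "gripper": 50}]'

```text
clock: 1.1
position: [0.323, 0.1785, 0.2148]
ee_rot: [0.682, -0.186, 0.684, 0.183]
contact_force: [0.5, -0.3, -0.4]
width: 0.0504
```

```bash
python3 - <<'E'
from h import *
plan([.464,-.168,.22],yaw=np.radians(-10)); print(get_state()['width'],get_state()['qpos'].round(3))
E
```

```text
tcp [0.323  0.1785 0.2148] jaw deg 30.2 d [ 0.141  -0.3465  0.0052] units [-0.03  -3.087 -0.437] turn [ 0.447 -0.002  0.003] A [[-0.002, -0.503, 0.864], [-0.005, 0.864, 0.503], [-1.0, -0.003, -0.004]]
0.05036804598855669 [ 0.32  -0.045  1.868 -0.004  1.322 -0.206]
```

Emit:
arm_command --series '[{"dp": [-0.005, -0.386, -0.055], "angular": [0.056, 0, 0], "gripper": 50}, {"dp": [-0.005, -0.389, -0.021], "angular": [0.056, 0, 0], "gripper": 50}, {"dp": [-0.005, -0.39, 0.014], "angular": [0.056, 0, 0], "gripper": 50}, {"dp": [-0.005, -0.387, 0.048], "angular": [0.056, 0, 0], "gripper": 50}, {"dp": [-0.005, -0.381, 0.082], "angular": [0.056, 0, 0], "gripper": 50}, {"dp": [-0.005, -0.373, 0.115], "angular": [0.056, 0, 0], "gripper": 50}, {"dp": [-0.005, -0.361, 0.147], "angular": [0.056, 0, 0], "gripper": 50}, {"dp": [-0.005, -0.347, 0.178], "angular": [0.056, 0, 0], "gripper": 50}]'

```text
clock: 2.1
position: [0.4609, -0.1817, 0.2195]
ee_rot: [0.703, 0.071, 0.704, -0.073]
contact_force: [1.4, 0.9, 0.3]
width: 0.0501
```

```bash
python3 - <<'E'
from h import *
im,P=look('wrist'); cv2.imwrite('pics/w1.png',im); np.savez('w1',i=im,P=P)
Q=P.reshape(-1,3); m=(np.hypot(Q[:,0]-.464,Q[:,1]+.168)<.03)&(Q[:,2]>.058)&(Q[:,2]<.09)
q=Q[m]; print('handle',len(q),q.mean(0),q.min(0),q.max(0))
plan([.464,-.168,.052],yaw=np.radians(-10))
E
```

```text
handle 545 [ 0.46616955 -0.16694086  0.07446305] [ 0.4535243  -0.18036758  0.06517584] [ 0.47811619 -0.15646345  0.07963466]
tcp [ 0.4639 -0.1883  0.2194] jaw deg -11.9 d [ 1.000e-04  2.030e-02 -1.674e-01] units [ 1.393  0.178 -0.037] turn [-0.021  0.001  0.006] A [[0.0, 0.206, 0.979], [-0.009, 0.979, -0.206], [-1.0, -0.009, 0.002]]
```

View pics/w1.png

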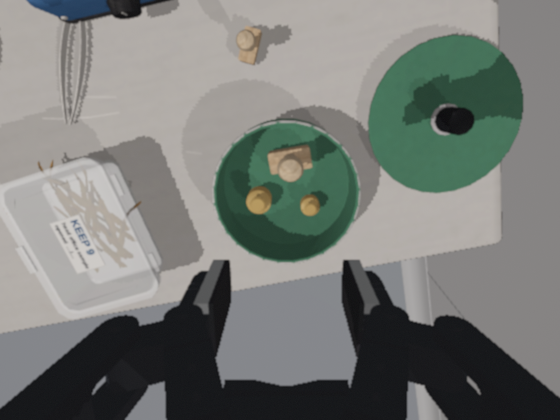

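Emit:
arm_command --series '[{"dp": [0.0, 0.08, -0.01], "angular": [0, 0, 0], "gripper": 50}, {"dp": [0.2, 0.08, -0.01], "angular": [0, 0, 0.005], "gripper": 50}, {"dp": [0.25, 0, 0], "angular": [0, 0, 0], "gripper": 50}, {"dp": [0.25, 0, 0], "angular": [0, 0, 0], "gripper": 50}, {"dp": [0.2, 0, 0], "angular": [0, 0, 0], "gripper": 50}, {"dp": [0.1, 0, 0], "angular": [0, 0, 0], "gripper": 50}, {"dp": [0, 0, 0], "angular": [0, 0, 0], "gripper": 50}, {"dp": [0, 0, 0], "angular": [0, 0, 0], "gripper": 50}]'

```text
clock: 3.15
position: [0.4638, -0.1613, 0.0962]
ee_rot: [0.704, 0.072, 0.703, -0.07]
contact_force: [-1.1, -1.2, -0.9]
width: 0.0497
```

```bash
python3 - <<'E'
from h import *
im,P=look('wrist'); cv2.imwrite('pics/w2.png',im); np.savez('w2',i=im,P=P)
Q=P.reshape(-1,3); m=(np.hypot(Q[:,0]-.466,Q[:,1]+.168)<.025)&(Q[:,2]>.058)&(Q[:,2]<.09)
q=Q[m]; print('handle',len(q),q.mean(0),q.min(0),q.max(0))
plan([.466,-.168,.052])
E
```

```text
handle 1292 [ 0.46652012 -0.16561042  0.07398844] [ 0.4537467  -0.17846849  0.05816185] [ 0.47841846 -0.15624645  0.07952063]
tcp [ 0.4639 -0.1613  0.0962] jaw deg -11.6 d [ 0.0021 -0.0067 -0.0442] units [ 0.369 -0.052  0.028] turn [ 0.     0.    -0.002] A [[0.001, 0.201, 0.98], [0.002, 0.98, -0.201], [-1.0, 0.002, 0.001]]
```

View pics/w2.png

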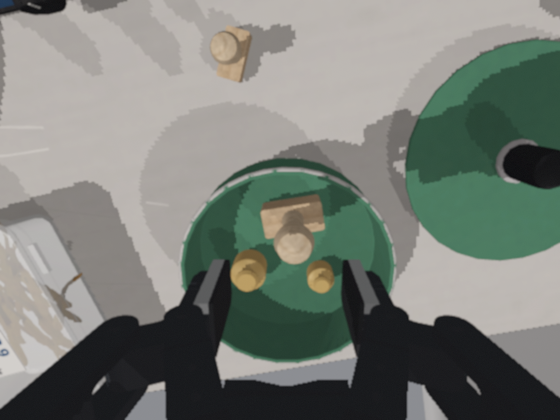

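The stamp in the tub is confirmed: its handle top is at (293,240) in the wrist view, and its foot at (293,215) is clearly larger than that of the look-alike at (230,50). Next I descend and grip.

Emit:
arm_command --series '[{"dp": [0.0, -0.05, 0.025], "angular": [0, 0, 0], "gripper": 50}, {"dp": [0.15, 0, 0], "angular": [0, 0, 0], "gripper": 50}, {"dp": [0.15, 0, 0], "angular": [0, 0, 0], "gripper": 50}, {"dp": [0.07, 0, 0], "angular": [0, 0, 0], "gripper": 50}, {"dp": [0, 0, 0], "angular": [0, 0, 0], "gripper": 0}, {"dp": [0, 0, 0], "angular": [0, 0, 0], "gripper": 0}, {"dp": [0, 0, 0], "angular": [0, 0, 0], "gripper": 0}, {"dp": [0, 0, 0], "angular": [0, 0, 0], "gripper": 0}]' --grip_force 40

```text
clock: 4.2
position: [0.4709, -0.1725, 0.0561]
ee_rot: [0.708, 0.07, 0.699, -0.073]
contact_force: [-0.6, -0.0, 0.1]
width: -0.0001
```

```bash
python3 - <<'E'
from h import *
im,P=look('wrist'); im2,P2=look('scene')
a=cv2.resize(im2[200:330,300:460],None,fx=2.6,fy=2.6,interpolation=cv2.INTER_CUBIC); c=np.zeros((420,980,3),np.uint8); c[:,:560]=im; c[:a.shape[0],560:560+a.shape[1]]=a[:,:420]
cv2.imwrite('pics/w3.png',cv2.resize(c,None,fx=.8,fy=.8)); np.savez('w3',i=im,P=P)
s=get_state();print(s['qpos'],s['width'],s['contact_force'])
plan([.466,-.168,.052])
E
```

```text
[-0.49129406  0.29870762  1.89677111  0.00223904  0.93353858 -0.28984574] -0.00013123187610324425 [-0.53474777  0.35385638 -0.08452187]
tcp [ 0.4708 -0.1724  0.056 ] jaw deg -11.6 d [-0.0048  0.0044 -0.004 ] units [ 0.033  0.028 -0.047] turn [-0.     0.008  0.001] A [[0.012, 0.201, 0.979], [-0.004, 0.98, -0.201], [-1.0, -0.002, 0.013]]
```

View pics/w3.png

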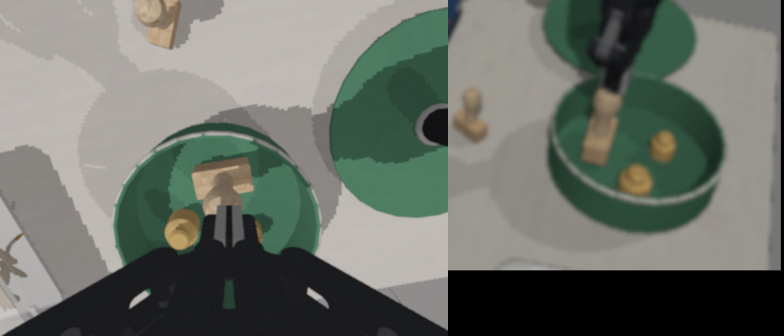

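Missed: the closed fingers (wrist view, scaled, about (228,230)) sit just in front of the handle at (222,195). The grasp was too high and off-centre, so the round top squeezed out. The stamp is still upright. I'll raise, open and re-measure.

Emit:
arm_command --series '[{"dp": [-0.15, 0, 0], "angular": [0, 0, 0], "gripper": 0}, {"dp": [-0.25, 0, 0], "angular": [0, 0.008, 0], "gripper": 0}, {"dp": [-0.1, 0, 0], "angular": [0, 0, 0], "gripper": 50}, {"dp": [0, 0, 0], "angular": [0, 0, 0], "gripper": 50}, {"dp": [0, 0, 0], "angular": [0, 0, 0], "gripper": 50}, {"dp": [0, 0, 0], "angular": [0, 0, 0], "gripper": 50}, {"dp": [0, 0, 0], "angular": [0, 0, 0], "gripper": 50}, {"dp": [0, 0, 0], "angular": [0, 0, 0], "gripper": 50}]'

```text
clock: 5.3
position: [0.4676, -0.1707, 0.114]
ee_rot: [0.701, 0.072, 0.706, -0.071]
contact_force: [-0.1, -0.1, 0.1]
width: 0.0498
```

```bash
python3 - <<'E'
from h import *
for n in ('wrist','top','scene'):
    im,P=look(n); 
    if n=='wrist': cv2.imwrite('pics/w4.png',im)
    Q=P.reshape(-1,3);C=im.reshape(-1,3).astype(int)
    woody=(C[:,2]>C[:,0]+15)&(C[:,2]>C[:,1])
    m=(np.hypot(Q[:,0]-.466,Q[:,1]+.16)<.035)&(Q[:,2]>.055)&(Q[:,2]<.09)&woody
    q=Q[m]; print(n,'handle',len(q),q.mean(0).round(4),np.percentile(q,2,axis=0).round(4),np.percentile(q,98,axis=0).round(4))
    def sph(p): return np.linalg.norm(q[:,:2]-p[:2],axis=1)
    # sphere fit of ball cap
    A=np.c_[2*q,np.ones(len(q))]; x=np.linalg.lstsq(A,(q**2).sum(1),rcond=None)[0]; print(' sphere',x[:3].round(4),np.sqrt(x[3]+x[:3]@x[:3]).round(4))
    m=(np.hypot(Q[:,0]-.466,Q[:,1]+.16)<.04)&(Q[:,2]>.02)&(Q[:,2]<.03)&woody
    if m.sum()>10: print(' foot',m.sum(),cv2.minAreaRect(Q[m][:,:2].astype(np.float32)))
    if n=='wrist': np.savez('w4',i=im,P=P)
plan([.466,-.168,.052])
E
```

```text
wrist handle 1104 [ 0.4667 -0.1659  0.0743] [ 0.456  -0.177   0.0663] [ 0.4772 -0.1571  0.0781]
 sphere [ 0.4661 -0.1686  0.0664] 0.0121
 foot 1128 ((0.4660009443759918, -0.16857922077178955), (0.022592419758439064, 0.04385782778263092), 88.05753326416016)
top handle 100 [ 0.4654 -0.1665  0.0738] [ 0.4543 -0.1764  0.0647] [ 0.4771 -0.1573  0.0784]
 sphere [ 0.466  -0.1681  0.0677] 0.0111
 foot 121 ((0.4655735492706299, -0.16786272823810577), (0.020960399881005287, 0.042582906782627106), 87.26211547851562)
scene handle 162 [ 0.462  -0.1685  0.0712] [ 0.4555 -0.1786  0.0562] [ 0.474  -0.1584  0.078 ]
 sphere [ 0.4672 -0.1682  0.0663] 0.0123
 foot 156 ((0.466174453496933, -0.1684194952249527), (0.021838096901774406, 0.044803861528635025), 88.34744262695312)
tcp [ 0.4678 -0.1708  0.1142] jaw deg -11.6 d [-0.0018  0.0028 -0.0622] units [ 0.519  0.02  -0.016] turn [-0.    -0.004 -0.   ] A [[-0.006, 0.201, 0.98], [0.001, 0.98, -0.201], [-1.0, 0.0, -0.006]]
```

View pics/w4.png

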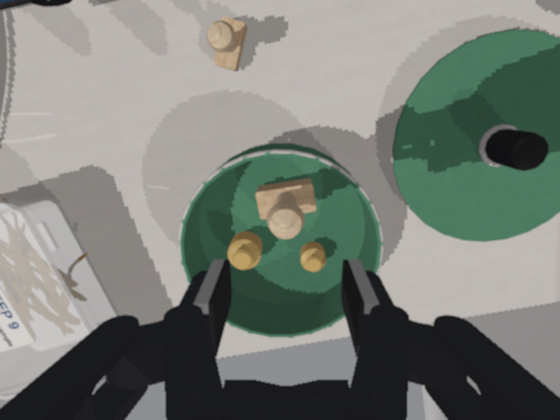

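Emit:
arm_command --series '[{"dp": [0.0, 0.017, -0.019], "angular": [0, 0, 0], "gripper": 50}, {"dp": [0.15, 0, 0], "angular": [0, -0.004, 0], "gripper": 50}, {"dp": [0.1, 0, 0], "angular": [0, 0, 0], "gripper": 50}, {"dp": [0.1, 0, 0], "angular": [0, 0, 0], "gripper": 50}, {"dp": [0.1, 0, 0], "angular": [0, 0, 0], "gripper": 50}, {"dp": [0.06, 0, 0], "angular": [0, 0, 0], "gripper": 50}, {"dp": [0, 0, 0], "angular": [0, 0, 0], "gripper": 50}, {"dp": [0, 0, 0], "angular": [0, 0, 0], "gripper": 50}]'

```text
clock: 6.45
position: [0.4666, -0.1683, 0.0508]
ee_rot: [0.704, 0.071, 0.703, -0.072]
contact_force: [-0.8, -0.4, 0.4]
width: 0.0501
```

```bash
python3 - <<'E'
from h import *
plan([.466,-.1684,.047])
E
```

```text
tcp [ 0.4666 -0.1683  0.0508] jaw deg -11.6 d [-0.0006 -0.0001 -0.0038] units [ 0.032 -0.002 -0.005] turn [-0.     0.001  0.   ] A [[0.002, 0.201, 0.98], [-0.001, 0.98, -0.201], [-1.0, -0.0, 0.002]]
```

Emit:
arm_command --series '[{"dp": [0.035, 0, -0.005], "angular": [0, 0, 0], "gripper": 50}, {"dp": [0.01, 0, 0], "angular": [0, 0, 0], "gripper": 50}, {"dp": [0, 0, 0], "angular": [0, 0, 0], "gripper": 15}, {"dp": [0, 0, 0], "angular": [0, 0, 0], "gripper": 15}, {"dp": [0, 0, 0], "angular": [0, 0, 0], "gripper": 15}, {"dp": [0, 0, 0], "angular": [0, 0, 0], "gripper": 15}, {"dp": [0, 0, 0], "angular": [0, 0, 0], "gripper": 10}, {"dp": [0, 0, 0], "angular": [0, 0, 0], "gripper": 10}]' --grip_force 40

```text
clock: 7.45
position: [0.4668, -0.1686, 0.0461]
ee_rot: [0.705, 0.071, 0.702, -0.072]
contact_force: [-0.2, -0.2, -1.5]
width: 0.0194
```

Gripped at 19.4 mm. Lift.

Emit:
arm_command --series '[{"dp": [-0.1, 0, 0], "angular": [0, 0, 0], "gripper": 10}, {"dp": [-0.2, 0, 0], "angular": [0, 0, 0], "gripper": 10}, {"dp": [-0.25, 0, 0], "angular": [0, 0, 0], "gripper": 10}, {"dp": [-0.3, 0, 0], "angular": [0, 0, 0], "gripper": 10}, {"dp": [-0.3, 0, 0], "angular": [0, 0, 0], "gripper": 10}, {"dp": [-0.25, 0, 0], "angular": [0, 0, 0], "gripper": 10}, {"dp": [-0.1, 0, 0], "angular": [0, 0, 0], "gripper": 10}, {"dp": [0, 0, 0], "angular": [0, 0, 0], "gripper": 10}]'

```text
clock: 8.45
position: [0.4656, -0.168, 0.2359]
ee_rot: [0.706, 0.071, 0.701, -0.072]
contact_force: [1.0, 0.4, -0.6]
width: 0.0193
```

```bash
python3 - <<'E'
from h import *
print(get_state()['width'])
s=np.load('top.npz'); c=[]
for n in('top','scene'):
    d=np.load(n+'.npz'); im,P=d['i'].astype(int),d['P']; Q=P.reshape(-1,3);C=im.reshape(-1,3)
    m=(np.hypot(Q[:,0]-.647,Q[:,1]-.198)<.08)&(Q[:,2]>.011)&(Q[:,2]<.021)&(C[:,0]>C[:,2]+30)&(C[:,0]>C[:,1]+20); print(n,m.sum(),Q[m].mean(0),cv2.minAreaRect(Q[m][:,:2].astype(np.float32)))
plan([.648,.199,.215],yaw=np.radians(30))
E
```

```text
0.01934439131408162
top 969 [0.64863948 0.19896289 0.01509644] ((0.6493793725967407, 0.19964919984340668), (0.09174136817455292, 0.06138569489121437), 61.16584014892578)
scene 582 [0.64556951 0.19751601 0.01544197] ((0.648159384727478, 0.19836440682411194), (0.09098342061042786, 0.0613659992814064), 60.49959182739258)
tcp [ 0.4656 -0.168   0.2359] jaw deg -11.6 d [ 0.1824  0.367  -0.0209] units [0.175 3.302 0.873] turn [-0.462  0.004  0.002] A [[0.006, 0.201, 0.98], [-0.003, 0.98, -0.201], [-1.0, -0.002, 0.006]]
```

Emit:
arm_command --series '[{"dp": [0, 0.3, 0.08], "angular": [0, 0, 0], "gripper": 10}, {"dp": [0, 0.43, 0.11], "angular": [0, 0, 0], "gripper": 10}, {"dp": [0, 0.43, 0.11], "angular": [0, 0, 0], "gripper": 10}, {"dp": [0, 0.43, 0.11], "angular": [0, 0, 0], "gripper": 10}, {"dp": [0, 0.43, 0.11], "angular": [0, 0, 0], "gripper": 10}, {"dp": [0, 0.43, 0.11], "angular": [0, 0, 0], "gripper": 10}, {"dp": [0, 0.4, 0.11], "angular": [0, 0, 0], "gripper": 10}, {"dp": [0, 0.3, 0.08], "angular": [0, 0, 0], "gripper": 10}]'

```text
clock: 9.45
position: [0.6372, 0.1899, 0.2203]
ee_rot: [0.698, 0.072, 0.709, -0.076]
contact_force: [0.7, -1.5, -0.4]
width: 0.0193
```

```bash
python3 - <<'E'
from h import *
print(get_state()['width']); plan([.649,.199,.08])
E
```

```text
0.01929716703472976
tcp [0.6372 0.1899 0.2203] jaw deg -12.0 d [ 0.0118  0.0091 -0.1403] units [1.167 0.104 0.098] turn [ 0.    -0.01   0.005] A [[-0.017, 0.208, 0.978], [-0.005, 0.978, -0.208], [-1.0, -0.008, -0.015]]
```

Emit:
arm_command --series '[{"dp": [0, 0.05, 0.05], "angular": [0, 0, 0], "gripper": 10}, {"dp": [0.1, 0, 0], "angular": [0, -0.01, 0.005], "gripper": 10}, {"dp": [0.2, 0, 0], "angular": [0, 0, 0], "gripper": 10}, {"dp": [0.25, 0, 0], "angular": [0, 0, 0], "gripper": 10}, {"dp": [0.2, 0, 0], "angular": [0, 0, 0], "gripper": 10}, {"dp": [0.05, 0, 0], "angular": [0, 0, 0], "gripper": 10}, {"dp": [0, 0, 0], "angular": [0, 0, 0], "gripper": 10}, {"dp": [0, 0, 0], "angular": [0, 0, 0], "gripper": 10}]'

```text
clock: 10.45
position: [0.6398, 0.1903, 0.1128]
ee_rot: [0.698, 0.071, 0.708, -0.077]
contact_force: [-0.6, 1.1, -0.0]
width: 0.019
```

```bash
python3 - <<'E'
from h import *
print(get_state()['width']); plan([.649,.199,.059])
for n in('top','scene'):
    im,P=look(n); np.savez('p_'+n,i=im,P=P); cv2.imwrite(f'pics/p_{n}.png',im)
    Q=P.reshape(-1,3);C=im.reshape(-1,3).astype(int); m=(np.hypot(Q[:,0]-.65,Q[:,1]-.2)<.08)&(Q[:,2]>.03)&(C[:,2]>C[:,0]+12)
    q=Q[m]; print(n,len(q),q.min(0),q.max(0),q.mean(0)) if len(q) else 0
E
```

```text
0.019033870599156934
tcp [0.6398 0.1903 0.1128] jaw deg -12.0 d [ 0.0092  0.0087 -0.0538] units [0.447 0.091 0.066] turn [ 0.    -0.008  0.006] A [[-0.015, 0.207, 0.978], [-0.007, 0.978, -0.207], [-1.0, -0.01, -0.013]]
top 7417 [0.57272102 0.13212799 0.07738681] [0.68773336 0.25066328 0.54481127] [0.62804129 0.19092713 0.50108715]
scene 454 [0.61182438 0.1556614  0.07001389] [0.66015685 0.21450627 0.41574016] [0.63234571 0.17892103 0.19449512]
```

Emit:
arm_command --series '[{"dp": [0, 0.05, 0.04], "angular": [0, -0.012, 0.009], "gripper": 10}, {"dp": [0, 0.045, 0.035], "angular": [0, 0, 0], "gripper": 10}, {"dp": [0, 0, 0], "angular": [0, 0, 0], "gripper": 10}, {"dp": [0.1, 0, 0], "angular": [0, 0, 0], "gripper": 10}, {"dp": [0.15, 0, 0], "angular": [0, 0, 0], "gripper": 10}, {"dp": [0.12, 0, 0], "angular": [0, 0, 0], "gripper": 10}, {"dp": [0, 0, 0], "angular": [0, 0, 0], "gripper": 10}, {"dp": [0, 0, 0], "angular": [0, 0, 0], "gripper": 10}]'

```text
clock: 11.55
position: [0.6529, 0.2011, 0.0671]
ee_rot: [0.707, 0.075, 0.7, -0.072]
contact_force: [1.5, 0.6, -0.7]
width: 0.0189
```

```bash
python3 - <<'E'
from h import *
print(get_state()['width']); plan([.649,.199,.058])
im,P=look('wrist'); cv2.imwrite('pics/w5.png',im)
E
```

```text
0.01894234090140858
tcp [0.6529 0.2011 0.0671] jaw deg -11.9 d [-0.0039 -0.0021 -0.0091] units [ 0.075 -0.025 -0.029] turn [ 0.     0.006 -0.004] A [[0.011, 0.206, 0.978], [0.004, 0.978, -0.207], [-1.0, 0.006, 0.01]]
```

View pics/w5.png

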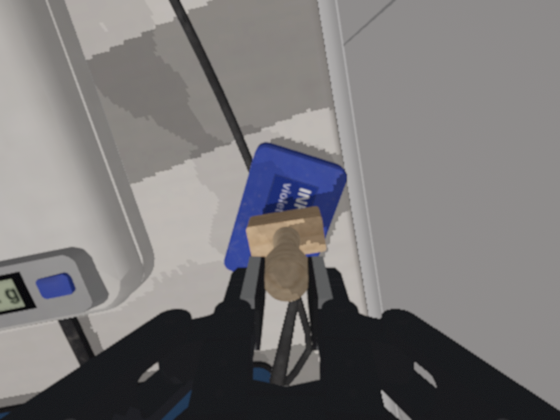

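The stamp is held upright, its foot at (287,232) over the pad, which spans about (228–345, 145–270). Lower gently.

Emit:
arm_command --series '[{"dp": [0, -0.02, -0.025], "angular": [0, 0.006, -0.004], "gripper": 10}, {"dp": [0.03, 0, 0], "angular": [0, 0, 0], "gripper": 10}, {"dp": [0.03, 0, 0], "angular": [0, 0, 0], "gripper": 10}, {"dp": [0.02, 0, 0], "angular": [0, 0, 0], "gripper": 10}, {"dp": [0.01, 0, 0], "angular": [0, 0, 0], "gripper": 10}, {"dp": [0, 0, 0], "angular": [0, 0, 0], "gripper": 10}, {"dp": [0, 0, 0], "angular": [0, 0, 0], "gripper": 10}, {"dp": [0, 0, 0], "angular": [0, 0, 0], "gripper": 10}]'

```text
clock: 12.6
position: [0.6502, 0.1994, 0.0576]
ee_rot: [0.704, 0.074, 0.702, -0.073]
contact_force: [-0.2, 0.1, -0.2]
width: 0.0191
```

```bash
python3 - <<'E'
from h import *
plan([.649,.199,.058]);print(get_state()['contact_force'],get_state()['width'])
im,P=look('wrist');Q=P.reshape(-1,3);C=im.reshape(-1,3).astype(int)
print('pad plane z',np.median(Q[(np.hypot(Q[:,0]-.65,Q[:,1]-.2)<.07)&(C[:,0]>C[:,2]+30)&(C[:,0]>C[:,1]+30),2]))
w=(C[:,2]>C[:,0]+15)&(C[:,2]>C[:,1])&(np.hypot(Q[:,0]-.65,Q[:,1]-.2)<.05)
f=Q[w&(Q[:,2]>.03)&(Q[:,2]<.05)]; print('foot top z',np.median(f[:,2]),cv2.minAreaRect(f[:,:2].astype(np.float32)))
E
```

```text
tcp [0.6502 0.1994 0.0576] jaw deg -11.9 d [-0.0012 -0.0004  0.0004] units [-0.004 -0.006 -0.009] turn [ 0.     0.002 -0.   ] A [[0.002, 0.206, 0.978], [0.0, 0.978, -0.206], [-1.0, 0.001, 0.002]]
[-0.22597076  0.09719752 -0.16078152] 0.019143552716567314
pad plane z 0.015746571169896736
foot top z 0.03775773191433049 ((0.6491520404815674, 0.19912481307983398), (0.022918060421943665, 0.043950725346803665), 86.79548645019531)
```

Emit:
arm_command --series '[{"dp": [0.01, 0, 0], "angular": [0, 0, 0], "gripper": 10}, {"dp": [0, 0, 0], "angular": [0, 0, 0], "gripper": 10}, {"dp": [0, 0, 0], "angular": [0, 0, 0], "gripper": 25}, {"dp": [0, 0, 0], "angular": [0, 0, 0], "gripper": 40}, {"dp": [0, 0, 0], "angular": [0, 0, 0], "gripper": 50}, {"dp": [0, 0, 0], "angular": [0, 0, 0], "gripper": 50}, {"dp": [-0.1, 0, 0], "angular": [0, 0, 0], "gripper": 50}, {"dp": [-0.15, 0, 0], "angular": [0, 0, 0], "gripper": 50}]'

```text
clock: 13.65
position: [0.6494, 0.1992, 0.0867]
ee_rot: [0.703, 0.073, 0.703, -0.074]
contact_force: [-1.2, -0.1, -0.2]
width: 0.0499
```

Emit:
arm_command --series '[{"dp": [-0.2, 0, 0], "angular": [0, 0, 0], "gripper": 50}, {"dp": [-0.3, 0, 0], "angular": [0, 0, 0], "gripper": 50}, {"dp": [-0.3, 0, 0], "angular": [0, 0, 0], "gripper": 50}, {"dp": [-0.3, 0, 0], "angular": [0, 0, 0], "gripper": 50}, {"dp": [-0.1, -0.1, 0], "angular": [0, 0, 0], "gripper": 50}, {"dp": [0, -0.35, 0], "angular": [0, 0, 0], "gripper": 50}, {"dp": [0, -0.4, 0], "angular": [0, 0, 0], "gripper": 50}, {"dp": [0, -0.4, 0], "angular": [0, 0, 0], "gripper": 50}]'

```text
clock: 14.65
position: [0.6178, 0.05, 0.2395]
ee_rot: [0.705, 0.072, 0.702, -0.071]
contact_force: [0.2, -0.0, 0.1]
width: 0.0495
```

```bash
python3 - <<'E'
from h import *
for n in ('top','scene'):
    im,P=look(n)
    Q=P.reshape(-1,3);C=im.reshape(-1,3).astype(int); r=np.hypot(Q[:,0]-.65,Q[:,1]-.2)
    q=Q[(r<.06)&(Q[:,2]>.07)&(Q[:,2]<.12)]; f=Q[(r<.06)&(Q[:,2]>.032)&(Q[:,2]<.042)]
    print(n,'stamp',len(q),q.mean(0).round(4),q.max(0).round(4),'foot',cv2.minAreaRect(f[:,:2].astype(np.float32)))
    r=np.hypot(Q[:,0]-.628,Q[:,1]+.161); g=C[:,1]>C[:,2]+12
    q=Q[(r<.04)&(Q[:,2]>.045)&(Q[:,2]<.056)&~g]; print('knob top',len(q),np.percentile(q,3,axis=0).round(4),np.percentile(q,97,axis=0).round(4))
    d=Q[(r<.1)&(Q[:,2]>.010)&(Q[:,2]<.018)&g]; print('lid disc',len(d),cv2.minEnclosingCircle(d[:,:2].astype(np.float32)), d.min(0).round(3),d.max(0).round(3))
plan([.630,-.161,.2])
E
```

```text
top stamp 84 [0.6477 0.1953 0.0846] [0.6617 0.2044 0.0921] foot ((0.6498438715934753, 0.19819919764995575), (0.02281608246266842, 0.04421527683734894), 86.79913330078125)
knob top 87 [ 0.6217 -0.1693  0.0457] [ 0.6414 -0.1495  0.0525]
lid disc 3249 ((0.6324148178100586, -0.16100598871707916), 0.07986623793840408) [ 0.554 -0.239  0.01 ] [ 0.71  -0.082  0.018]
scene stamp 97 [0.6455 0.1967 0.0819] [0.6602 0.2105 0.0908] foot ((0.649654746055603, 0.19846461713314056), (0.0222394410520792, 0.04715929180383682), 88.79853057861328)
knob top 62 [ 0.6206 -0.1704  0.0463] [ 0.6378 -0.1516  0.0523]
lid disc 2414 ((0.6326025724411011, -0.1606733798980713), 0.08030812442302704) [ 0.554 -0.239  0.01 ] [ 0.712 -0.083  0.018]
tcp [0.6171 0.0465 0.2396] jaw deg -11.9 d [ 0.0129 -0.2075 -0.0396] units [ 0.335 -1.669  0.461] turn [-0.     0.003  0.001] A [[0.004, 0.206, 0.978], [-0.003, 0.978, -0.206], [-1.0, -0.002, 0.005]]
```

Stamp stands on the pad: top at 0.091, foot centred at (0.650, 0.198). Now to the lid.

Emit:
arm_command --series '[{"dp": [0, -0.33, 0.09], "angular": [0, 0, 0], "gripper": 60}, {"dp": [0, -0.33, 0.09], "angular": [0, 0, 0], "gripper": 60}, {"dp": [0, -0.33, 0.09], "angular": [0, 0, 0], "gripper": 60}, {"dp": [0.1, -0.3, 0.09], "angular": [0, 0, 0], "gripper": 60}, {"dp": [0.2, -0.2, 0.06], "angular": [0, 0, 0], "gripper": 60}, {"dp": [0.2, -0.1, 0.03], "angular": [0, 0, 0], "gripper": 60}, {"dp": [0.2, 0, 0], "angular": [0, 0, 0], "gripper": 60}, {"dp": [0, 0, 0], "angular": [0, 0, 0], "gripper": 60}]'

```text
clock: 15.75
position: [0.6259, -0.1583, 0.1488]
ee_rot: [0.702, 0.074, 0.705, -0.074]
contact_force: [-0.4, -0.3, 0.4]
width: 0.0604
```

```bash
python3 - <<'E'
from h import *
im,P=look('wrist'); Q=P.reshape(-1,3);C=im.reshape(-1,3).astype(int); r=np.hypot(Q[:,0]-.632,Q[:,1]+.161); g=C[:,1]>C[:,2]+12
q=Q[(r<.04)&(Q[:,2]>.045)&(Q[:,2]<.056)&~g]; print('knob top',len(q),np.percentile(q,3,axis=0).round(4),np.percentile(q,97,axis=0).round(4),(q[:,:2].min(0)+q[:,:2].max(0))/2)
d=Q[(r<.1)&(Q[:,2]>.010)&(Q[:,2]<.018)&g]; print('lid disc',len(d),cv2.minEnclosingCircle(d[:,:2].astype(np.float32)))
plan([.632,-.1608,.02])
E
```

```text
knob top 698 [ 0.6225 -0.1695  0.0466] [ 0.6434 -0.1491  0.0514] [ 0.63312241 -0.15963449]
lid disc 22644 ((0.6327087879180908, -0.16032817959785461), 0.07960931211709976)
tcp [ 0.627  -0.1587  0.1502] jaw deg -12.0 d [ 0.005  -0.0021 -0.1302] units [ 1.085 -0.008  0.046] turn [ 0.    -0.001  0.   ] A [[-0.001, 0.209, 0.978], [-0.0, 0.978, -0.209], [-1.0, -0.0, -0.001]]
```

Emit:
arm_command --series '[{"dp": [0, -0.004, 0.048], "angular": [0, 0, 0], "gripper": 60}, {"dp": [0.15, 0, 0], "angular": [0, 0, 0], "gripper": 60}, {"dp": [0.25, 0, 0], "angular": [0, 0, 0], "gripper": 60}, {"dp": [0.25, 0, 0], "angular": [0, 0, 0], "gripper": 60}, {"dp": [0.2, 0, 0], "angular": [0, 0, 0], "gripper": 60}, {"dp": [0.08, 0, 0], "angular": [0, 0, 0], "gripper": 60}, {"dp": [0, 0, 0], "angular": [0, 0, 0], "gripper": 60}, {"dp": [0, 0, 0], "angular": [0, 0, 0], "gripper": 60}]'

```text
clock: 16.8
position: [0.6443, -0.1618, 0.0475]
ee_rot: [0.711, 0.071, 0.696, -0.075]
contact_force: [0.0, -0.6, 0.1]
width: 0.0598
```

```bash
python3 - <<'E'
from h import *
plan([.6325,-.1604,.021])
E
```

```text
tcp [ 0.6443 -0.1618  0.0475] jaw deg -11.8 d [-0.0118  0.0014 -0.0265] units [ 0.219 -0.008 -0.103] turn [-0.     0.014  0.002] A [[0.021, 0.205, 0.979], [-0.008, 0.979, -0.205], [-1.0, -0.003, 0.022]]
```

Emit:
arm_command --series '[{"dp": [0, -0.004, -0.05], "angular": [0, 0.014, 0.002], "gripper": 60}, {"dp": [0, 0, -0.04], "angular": [0, 0, 0], "gripper": 60}, {"dp": [0, 0, 0], "angular": [0, 0, 0], "gripper": 60}, {"dp": [0.05, 0, 0], "angular": [0, 0, 0], "gripper": 60}, {"dp": [0.05, 0, 0], "angular": [0, 0, 0], "gripper": 60}, {"dp": [0.05, 0, 0], "angular": [0, 0, 0], "gripper": 60}, {"dp": [0, 0, 0], "angular": [0, 0, 0], "gripper": 60}, {"dp": [0, 0, 0], "angular": [0, 0, 0], "gripper": 60}]'

```text
clock: 17.8
position: [0.6338, -0.1603, 0.03]
ee_rot: [0.704, 0.073, 0.703, -0.073]
contact_force: [0.1, 0.2, 0.2]
width: 0.0598
```

```bash
python3 - <<'E'
from h import *
plan([.6325,-.1604,.021])
E
```

```text
tcp [ 0.6338 -0.1603  0.03  ] jaw deg -11.8 d [-0.0013 -0.0001 -0.009 ] units [ 0.075 -0.003 -0.011] turn [-0.     0.001  0.   ] A [[0.001, 0.205, 0.979], [-0.001, 0.979, -0.205], [-1.0, -0.0, 0.001]]
```

Emit:
arm_command --series '[{"dp": [0.04, -0.003, -0.01], "angular": [0, 0, 0], "gripper": 60}, {"dp": [0.04, 0, 0], "angular": [0, 0, 0], "gripper": 60}, {"dp": [0, 0, 0], "angular": [0, 0, 0], "gripper": 18}, {"dp": [0, 0, 0], "angular": [0, 0, 0], "gripper": 18}, {"dp": [0, 0, 0], "angular": [0, 0, 0], "gripper": 18}, {"dp": [0, 0, 0], "angular": [0, 0, 0], "gripper": 18}, {"dp": [0, 0, 0], "angular": [0, 0, 0], "gripper": 18}, {"dp": [0, 0, 0], "angular": [0, 0, 0], "gripper": 18}]' --grip_force 60

```text
clock: 18.8
position: [0.6329, -0.1606, 0.0204]
ee_rot: [0.704, 0.073, 0.702, -0.073]
contact_force: [-0.7, 0.7, 0.8]
width: 0.0217
```

```bash
python3 - <<'E'
from h import *
plan([.456,-.2,.12]); print(get_state()['width'],get_state()['contact_force'])
for n in ('top','scene'):
    im,P=look(n); Q=P.reshape(-1,3)
    c=np.array([.457,-.2])
    for k in range(6):
        r=np.hypot(Q[:,0]-c[0],Q[:,1]-c[1]); q=Q[(r>.066)&(r<.08)&(Q[:,2]>.044)&(Q[:,2]<.053)]
        A=np.c_[q[:,:2],np.ones(len(q))]; x=np.linalg.lstsq(A,(q[:,:2]**2).sum(1),rcond=None)[0]; c=x[:2]/2
    print(n,'rim',c,np.sqrt(x[2]+c@c),len(q),np.median(q[:,2]))
    f=Q[(r<.09)&(Q[:,2]>.02)&(Q[:,2]<.055)&((r>.06))]; print(cv2.minEnclosingCircle(f[:,:2].astype(np.float32)))
E
```

```text
tcp [ 0.6329 -0.1606  0.0204] jaw deg -11.8 d [-0.1769 -0.0394  0.0996] units [-0.834 -0.625 -1.374] turn [-0.     0.002  0.   ] A [[0.002, 0.205, 0.979], [-0.001, 0.979, -0.205], [-1.0, -0.001, 0.003]]
0.021721003618630927 [-0.68314554  0.67490325  0.79483431]
top rim [0. 0.] 0.0 0 nan
((0.0, 0.0), 0.0)
scene rim [ 0.45570489 -0.19949023] 0.072813519504972 680 0.04788329623285914
((0.45659080147743225, -0.20009644329547882), 0.07659037411212921)
  return _methods._mean(a, axis=axis, dtype=dtype,
  ret = ret.dtype.type(ret / rcount)
```

Emit:
arm_command --series '[{"dp": [-0.05, 0, 0], "angular": [0, 0, 0], "gripper": 18}, {"dp": [-0.1, 0, 0], "angular": [0, 0, 0], "gripper": 18}, {"dp": [-0.15, 0, 0], "angular": [0, 0, 0], "gripper": 18}, {"dp": [-0.2, 0, 0], "angular": [0, 0, 0], "gripper": 18}, {"dp": [-0.2, 0, 0], "angular": [0, 0, 0], "gripper": 18}, {"dp": [-0.15, 0, 0], "angular": [0, 0, 0], "gripper": 18}, {"dp": [-0.05, 0, 0], "angular": [0, 0, 0], "gripper": 18}, {"dp": [0, 0, 0], "angular": [0, 0, 0], "gripper": 18}]'

```text
clock: 19.9
position: [0.6324, -0.1603, 0.1345]
ee_rot: [0.704, 0.073, 0.702, -0.073]
contact_force: [0.3, -0.4, -2.4]
width: 0.0219
```

```bash
python3 - <<'E'
from h import *
plan([.456,-.1998,.12]); print(get_state()['width'],get_state()['contact_force'])
im,P=look('top'); Q=P.reshape(-1,3); c=np.array([.456,-.2])
for k in range(6):
    r=np.hypot(Q[:,0]-c[0],Q[:,1]-c[1]); q=Q[(r>.066)&(r<.08)&(Q[:,2]>.044)&(Q[:,2]<.053)]
    if len(q)<20: print('few');break
    A=np.c_[q[:,:2],np.ones(len(q))]; x=np.linalg.lstsq(A,(q[:,:2]**2).sum(1),rcond=None)[0]; c=x[:2]/2
print('rim',c,len(q))
E
```

```text
tcp [ 0.6324 -0.1603  0.1345] jaw deg -11.8 d [-0.1764 -0.0395 -0.0145] units [ 0.117 -0.624 -1.371] turn [-0.     0.002  0.   ] A [[0.003, 0.205, 0.979], [-0.001, 0.979, -0.205], [-1.0, -0.001, 0.003]]
0.021879429079026173 [ 0.29870292 -0.35543288 -2.3611918 ]
few
rim [ 0.456 -0.2  ] 0
```

Emit:
arm_command --series '[{"dp": [0, -0.06, -0.13], "angular": [0, 0, 0], "gripper": 18}, {"dp": [0, -0.11, -0.24], "angular": [0, 0, 0], "gripper": 18}, {"dp": [0, -0.12, -0.26], "angular": [0, 0, 0], "gripper": 18}, {"dp": [0, -0.12, -0.26], "angular": [0, 0, 0], "gripper": 18}, {"dp": [0, -0.11, -0.24], "angular": [0, 0, 0], "gripper": 18}, {"dp": [0, -0.06, -0.13], "angular": [0, 0, 0], "gripper": 18}, {"dp": [0, 0, 0], "angular": [0, 0, 0], "gripper": 18}, {"dp": [0, 0, 0], "angular": [0, 0, 0], "gripper": 18}]'

```text
clock: 20.95
position: [0.4559, -0.1967, 0.1285]
ee_rot: [0.699, 0.074, 0.707, -0.072]
contact_force: [0.6, -0.2, -1.3]
width: 0.0221
```

```bash
cat > chk.py <<'E'
from h import *
plan([.456,-.1998,.062]); print(get_state()['width'],get_state()['contact_force'])
z0=get_state()['position'][2]-.0204+.014; tc=get_state()['position']
for n in('wrist','scene','top'):
    im,P=look(n); Q=P.reshape(-1,3);C=im.reshape(-1,3).astype(int); g=(C[:,1]>C[:,2]+12)
    m=g&(np.hypot(Q[:,0]-tc[0],Q[:,1]-tc[1])<.1)&(abs(Q[:,2]-z0)<.012); q=Q[m]
    if m.sum()<200: continue
    a=np.linalg.lstsq(np.c_[q[:,:2],np.ones(len(q))],q[:,2],rcond=None)[0]
    print(n,m.sum(),'lid',cv2.minEnclosingCircle(q[:,:2].astype(np.float32)),'slope deg',np.degrees(a[:2]).round(2),'z',(a@[tc[0],tc[1],1]).round(4))
E
python3 chk.py
```

```text
tcp [ 0.4559 -0.1967  0.1285] jaw deg -11.9 d [ 0.0001 -0.0031 -0.0665] units [ 0.554 -0.026  0.012] turn [-0.    -0.007 -0.001] A [[-0.011, 0.205, 0.979], [0.004, 0.979, -0.205], [-1.0, 0.001, -0.011]]
0.02214110421864009 [ 0.57960598 -0.2287628  -1.3027212 ]
wrist 49230 lid ((0.4548182785511017, -0.19642843306064606), 0.07977882027626038) slope deg [-0.9   0.33] z 0.1223
scene 4233 lid ((0.45535412430763245, -0.1954943835735321), 0.08063630014657974) slope deg [-0.75  0.19] z 0.1226
top 2648 lid ((0.45483413338661194, -0.19615191221237183), 0.07973983138799667) slope deg [-0.97  0.27] z 0.122
```

Emit:
arm_command --series '[{"dp": [0, -0.027, 0.014], "angular": [0, -0.007, 0], "gripper": 18}, {"dp": [0.06, 0, 0], "angular": [0, 0, 0], "gripper": 18}, {"dp": [0.08, 0, 0], "angular": [0, 0, 0], "gripper": 18}, {"dp": [0.08, 0, 0], "angular": [0, 0, 0], "gripper": 18}, {"dp": [0.08, 0, 0], "angular": [0, 0, 0], "gripper": 18}, {"dp": [0.05, 0, 0], "angular": [0, 0, 0], "gripper": 18}, {"dp": [0, 0, 0], "angular": [0, 0, 0], "gripper": 18}, {"dp": [0, 0, 0], "angular": [0, 0, 0], "gripper": 18}]'

```text
clock: 22.1
position: [0.4581, -0.1997, 0.0822]
ee_rot: [0.703, 0.073, 0.704, -0.071]
contact_force: [0.6, -0.5, -1.4]
width: 0.0218
```

```bash
python3 chk.py
```

```text
tcp [ 0.4581 -0.1997  0.0822] jaw deg -11.7 d [-0.0021 -0.0001 -0.0202] units [ 0.168 -0.005 -0.017] turn [-0.    -0.001 -0.001] A [[-0.001, 0.203, 0.979], [0.002, 0.979, -0.203], [-1.0, 0.002, -0.002]]
0.021797984754120262 [ 0.61432655 -0.50495028 -1.35077826]
wrist 49186 lid ((0.4569903314113617, -0.1994890719652176), 0.07980210334062576) slope deg [-0.35  0.24] z 0.076
scene 4077 lid ((0.4571291506290436, -0.1989036500453949), 0.08008348196744919) slope deg [-0.21  0.14] z 0.0764
top 2381 lid ((0.45670855045318604, -0.19976966083049774), 0.07966557145118713) slope deg [-0.29  0.15] z 0.0759
```

Emit:
arm_command --series '[{"dp": [0.04, -0.003, -0.005], "angular": [0, 0, 0], "gripper": 18}, {"dp": [0.04, 0, 0], "angular": [0, 0, 0], "gripper": 18}, {"dp": [0.04, 0, 0], "angular": [0, 0, 0], "gripper": 18}, {"dp": [0.03, 0, 0], "angular": [0, 0, 0], "gripper": 18}, {"dp": [0.02, 0, 0], "angular": [0, 0, 0], "gripper": 18}, {"dp": [0.01, 0, 0], "angular": [0, 0, 0], "gripper": 18}, {"dp": [0, 0, 0], "angular": [0, 0, 0], "gripper": 18}, {"dp": [0, 0, 0], "angular": [0, 0, 0], "gripper": 18}]'

```text
clock: 23.25
position: [0.4576, -0.2001, 0.0597]
ee_rot: [0.703, 0.073, 0.704, -0.072]
contact_force: [-0.5, -0.6, -1.2]
width: 0.0219
```

```bash
python3 chk.py
```

```text
tcp [ 0.4576 -0.2001  0.0597] jaw deg -11.7 d [-0.0016  0.0003  0.0023] units [-0.019 -0.001 -0.014] turn [-0.    -0.    -0.001] A [[-0.0, 0.203, 0.979], [0.002, 0.979, -0.203], [-1.0, 0.002, -0.001]]
0.021868211272754543 [-0.54624075 -0.61903753 -1.21696184]
wrist 49171 lid ((0.4564085602760315, -0.2001548558473587), 0.07991517335176468) slope deg [-0.25  0.15] z 0.0536
scene 4074 lid ((0.45696020126342773, -0.19940154254436493), 0.0804005041718483) slope deg [0.32 0.06] z 0.0538
top 2266 lid ((0.4565359950065613, -0.20014409720897675), 0.07967076450586319) slope deg [-0.23  0.03] z 0.0533
```

Emit:
arm_command --series '[{"dp": [0.008, 0, 0], "angular": [0, 0, 0], "gripper": 18}, {"dp": [0, 0, 0], "angular": [0, 0, 0], "gripper": 18}, {"dp": [0, 0, 0], "angular": [0, 0, 0], "gripper": 30}, {"dp": [0, 0, 0], "angular": [0, 0, 0], "gripper": 45}, {"dp": [0, 0, 0], "angular": [0, 0, 0], "gripper": 60}, {"dp": [0, 0, 0], "angular": [0, 0, 0], "gripper": 60}, {"dp": [-0.08, 0, 0], "angular": [0, 0, 0], "gripper": 60}, {"dp": [-0.15, 0, 0], "angular": [0, 0, 0], "gripper": 60}]'

```text
clock: 24.4
position: [0.4575, -0.2001, 0.0873]
ee_rot: [0.703, 0.073, 0.704, -0.071]
contact_force: [1.0, -0.1, -0.5]
width: 0.0599
```

Emit:
arm_command --series '[{"dp": [-0.2, 0, 0], "angular": [0, 0, 0], "gripper": 60}, {"dp": [-0.25, 0, 0], "angular": [0, 0, 0], "gripper": 60}, {"dp": [-0.25, 0, 0], "angular": [0, 0, 0], "gripper": 60}, {"dp": [-0.2, -0.2, 0], "angular": [0, 0, 0], "gripper": 60}, {"dp": [0, -0.3, 0], "angular": [0, 0, 0], "gripper": 60}, {"dp": [0, -0.2, 0], "angular": [0, 0, 0], "gripper": 60}, {"dp": [0, 0, 0], "angular": [0, 0, 0], "gripper": 60}, {"dp": [0, 0, 0], "angular": [0, 0, 0], "gripper": 60}]'

```text
clock: 25.4
position: [0.4417, -0.2846, 0.206]
ee_rot: [0.706, 0.071, 0.701, -0.072]
contact_force: [0.4, -0.0, 0.0]
width: 0.0598
```

```bash
python3 - <<'E'
from h import *
tc=[.457,-.2]
for n in('top','scene','wrist'):
    im,P=look(n); Q=P.reshape(-1,3);C=im.reshape(-1,3).astype(int)
    if n=='scene': cv2.imwrite('pics/end.png',np.clip(im*1.5,0,255).astype(np.uint8))
    m=(C[:,1]>C[:,2]+12)&(np.hypot(Q[:,0]-tc[0],Q[:,1]-tc[1])<.1)&(abs(Q[:,2]-.053)<.01); q=Q[m]
    a=np.linalg.lstsq(np.c_[q[:,:2],np.ones(len(q))],q[:,2],rcond=None)[0]
    print(n,m.sum(),'lid',cv2.minEnclosingCircle(q[:,:2].astype(np.float32)),'slope deg',np.degrees(a[:2]).round(2),'z',(a@[*tc,1]).round(4))
    r=np.hypot(Q[:,0]-tc[0],Q[:,1]-tc[1]); f=Q[(r<.09)&(Q[:,2]>.01)&(Q[:,2]<.042)]
    r=np.hypot(Q[:,0]-.65,Q[:,1]-.2); s=Q[(r<.06)&(Q[:,2]>.032)&(Q[:,2]<.042)]; t=Q[(r<.06)&(Q[:,2]>.07)]
    if len(s)>20: print('stamp foot',cv2.minAreaRect(s[:,:2].astype(np.float32)),'top',t.max(0).round(3),t.mean(0).round(3))
    if len(f)>50: print('tub side',len(f), cv2.minEnclosingCircle(f[:,:2].astype(np.float32)))
print(get_state()['position'],get_state()['contact_force'])
E
```

```text
top 4003 lid ((0.4567840099334717, -0.20024198293685913), 0.07987760007381439) slope deg [-0.01 -0.01] z 0.0529
stamp foot ((0.6499394178390503, 0.1972261369228363), (0.021385781466960907, 0.04648332670331001), 81.00240325927734) top [0.661 0.208 0.093] [0.648 0.197 0.085]
scene 4281 lid ((0.456892192363739, -0.20083920657634735), 0.08075395971536636) slope deg [ 0.23 -0.09] z 0.0535
stamp foot ((0.6496854424476624, 0.19882851839065552), (0.023336268961429596, 0.04657474905252457), 89.83790588378906) top [0.658 0.21  0.092] [0.645 0.197 0.082]
tub side 921 ((0.44455769658088684, -0.1994597613811493), 0.07360191643238068)
wrist 25301 lid ((0.45693644881248474, -0.1997251957654953), 0.07972308248281479) slope deg [0.01 0.06] z 0.0534
[ 0.44182242 -0.28432628  0.2058505 ] [ 0.45243184  0.37716154 -0.69841499]
```

View pics/end.png

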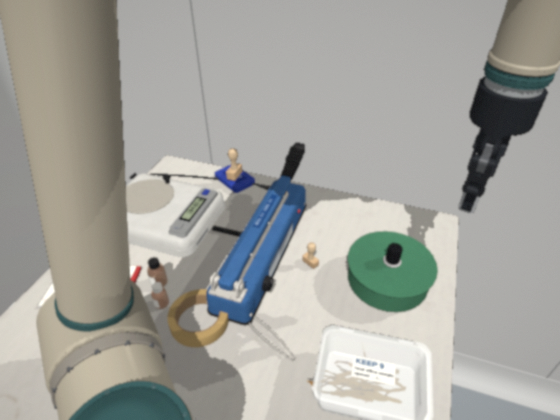

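The final picture shows the stamp upright on the blue pad at (234,168). The lid is flat on the tub at (392,265), and the gripper is clear of everything. Lid slope is at most 0.25° and its disc top is at 0.053 m, so it is seated. I'm handing in.

```bash
python3 -c "
from rig import *
print(get_state()['qd'].round(3)); print(sign_off())"
```

```text
[ 0.002  0.002  0.003 -0.002 -0.001  0.   ]
the job is handed in; nothing more can be done
None
```

I took the stamp out of the tub and stood it upright on the ink pad, then set the green lid on the tub and handed the job in at about 25.6 s.

- **Stamp:** its foot is centred at about (0.650, 0.198) m and the pad at about (0.649, 0.199) m, so they agree to within 2 mm. It stands upright; the last top reading was 0.092–0.093 m where 0.090 m is expected, within camera accuracy.
- **Lid:** its centre is at (0.457, −0.200) m and the tub rim was measured at (0.456, −0.200) m. The top of the disc reads 0.053–0.0535 m, where a seated lid would give 0.053 m, and the slope is at most 0.25°.
- **Missed first grip:** my first try at the stamp closed too high on its round handle top and missed. The stamp stayed upright. I re-measured it, gripped lower, and the second try held.
- **Disagreeing check:** a rough circle fit to the visible side of the tub came out 12 mm off in x. The camera saw only one side of the tub, so I trusted the rim measurement taken before the lid went on.

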